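# Start the spindle of a phone bonding press and hold it started

## Task

Slide the phone tray fully home under the hand press. Then start the press spindle in its thread the safe way: turn its red wing handle backwards (anticlockwise seen from above) until you feel the spindle drop into the thread, and from there turn it forwards (clockwise) one full turn. Finish while still gripping the handle, so that the started spindle is held still for me, and leave the other things on the bench where they are.

Things in the scene. Friction and masses are not known exactly. Their poses are not given: they have to be found in the camera images.
- press: Grey hand press, fixed: base 260 x 170 x 14 mm on the 3 mm blue mat, two columns, a crosshead (46 x 176 mm, top 102 mm above the base's underside, cap nuts to 113 mm) with a round bronze nut (33 mm wide, top 124 mm) in its middle, where the upright spindle stands. Origin: centre of the base's underside, on the spindle's axis, z up; x is the way the tray slides home, y runs along the crosshead.
- phone_tray (a joint): How far the phone tray stands out of the press, in m: 0 is fully home against its stop, 0.05 to 0.09 at the start. It slides with about 2 N of friction along the press's x axis (growing towards -x) and stays where it is left.
- tray_tab (a point): Middle of the upper edge of the outer (-x) face of the tray's orange tab, an upright plate 60 mm wide, 8 mm thick, 44 mm tall, its top 58.5 mm above the press's underside; pushed along the press's x axis it takes the tray home, where this face is 106 mm from the spindle's axis. Axes as the press's.
- spindle: Steel spindle, 0.27 to 0.39 kg, upright in the bronze nut, with a red wing handle on top. It can only turn (easily) and rise or sink. Right-hand thread, pitch 4 mm, 0.8 mm axial play. At first it stands on the thread's start, not in it. It sinks by its own weight, if the hand lets it: a firm grip carries it, fingers loosely beside the wings do not. Origin on its axis, x along the wings, z up.
- handle (a point): Middle of the wing handle: an upright flat bar 66 mm long (x), 12 mm thick (y), 28 mm tall, white line on top of one wing; 42 mm above the nut's top when spindle_height is 0. Under the wings a neck 17 mm wide and 8 mm high, then a collar 25 mm wide; the nut's top is 28 mm below the wings. Lift clear of the wings to take them half a turn on.
- spindle_turn (a joint): Angle of the spindle in rad, growing forwards (clockwise seen from above); at 0 the handle's x axis lies along the press's x axis. Turned backwards the spindle climbs a little, then drops 4 mm into the mouth of the thread; this comes 0.5 to 2.3 rad back from the start, differently each time. Forwards from there it sinks 4 mm a turn.
- spindle_height (a joint): Height of the spindle in m: 0 at the very top of the thread's start (before the drop it stands between 0 and -0.0015), about -0.004 just after the drop, about -0.008 one turn further on. At -0.014 the collar meets the nut (the lower end is still clear of the phone); lifted, a clip stops it at +0.011.
- duster_can: Air duster can, 58 mm across, 190 mm tall; a bystander. Origin: centre of its underside.
- spare_phone: Silver phone lying face down, 150 x 72 x 8 mm; a bystander. Origin: centre of its underside, x along it.
- battery: Flat black phone battery, 85 x 45 x 6 mm; a bystander. Origin: centre of its underside.
- screwdriver: Screwdriver with blue handle, 150 mm long, 26 mm thick, lying beside the press; a bystander. Origin: middle of its length, on the mat; x along it.
- pad_spare: Spare round pad, 22 mm across and 12 mm tall, standing on the press's base near a rear corner; a bystander. Origin: centre of its underside.
- circuit_board: Blue circuit board, 95 x 60 x 4 mm with parts to 8 mm, lying beside the press; a bystander. Origin: centre of its underside.
- small_clamp: Small orange C-clamp with a black knob, about 100 x 47 x 22 mm, lying flat; a bystander. Origin: on the mat, under the middle of its back.

How it is judged (in metres and radians):
On the way, in this order (a step that is already met when the one before it is completed fails the run):
1. the phone tray is fully home (value of joint phone_tray below 0.004 m), for 0.1 s.
2. the spindle, turned backwards, has dropped into the mouth of its thread (value of joint spindle_height between -0.0055 and -0.003 m and value of joint spindle_turn below 1 rad), for 0.05 s.
3. the spindle is one turn into its thread and the handle is gripped (value of joint spindle_height between -0.0094 and -0.006 m and contact force between the fingers and spindle above 3 N), for 0.2 s.
At the end, for the whole second after the job is handed in: The tray is home within 4 mm; the spindle, having dropped into the thread while turned backwards, is one turn (give or take about a quarter) into it, its height reading between -9.2 and -6.4 mm; the fingers grip its handle with more than 3 N and it is still (value of joint phone_tray below 0.004 m and value of joint spindle_height between -0.0092 and -0.0064 m and contact force between the fingers and spindle above 3 N and velocity of joint spindle_turn between -0.1 and 0.1 rad/s); the arm keeps its last pose, push and grip.
It fails at once if another thing on the bench was moved more than 20 mm (distance of any of duster_can, spare_phone, battery, screwdriver, pad_spare, circuit_board, small_clamp from where it was at the start of the episode above 0.02 m).
It also fails if it takes over 72 s, if anything falls off the work surface, if the arm or the gripper's body presses on something with over 40 N, if the wrist force passes 120 N, or if a joint passes its speed limit or range.

## Robot

A 6-joint arm with a two-finger parallel gripper is mounted at the origin on the work surface. World frame = base frame: x ahead of the robot, y to its left, z up, the work surface at z = 0. Lengths are in m, angles in degrees, forces in N, time in s.
With the tool pointing down it reaches from about 0.4 to 0.825 m from the base axis. Payload 7 kg.
Tool frame: the origin (TCP) lies on the centre line of the jaws, within the pads' length; the fingertips stand r.nose_length ahead of it and the grasp point (between the pads) lies 2 mm behind it (r.nose_length is the distance from the TCP to the fingertips, in m); z points along the fingers, y is the direction in which the jaws open and shut (so a half turn about z gives the same grasp; the last joint's range is limited). The gripper opens to 88 mm and grips with 3 to 60 N. Pads are 19 mm wide; open, the fingers measure 130 mm over their backs; the gripper's body (78 mm by 193 mm) begins 47 mm behind the grasp point.
Start: joints at [16.507, 20.546, 0.682, 0, -70.136, -16.507], TCP at [0.675, -0, 0.244] pointing down, gripper open.
Joint ranges: [-176.03, 176.03], [-82.01, 121.73], [-58.28, 71.71], [-173.87, 95.51], [-174.79, -0.11], [-173.66, 173.66]. Speed limits (degrees/s): [136.94, 136.94, 172.46, 180, 180, 180].

## Interface

Orientations are given as [roll, pitch, yaw] about the fixed x, y, z axes, in that order (R = Rz(yaw) Ry(pitch) Rx(roll)).
In Python, from plant import r gives the robot as it stands.
- The arm moves only by the tool apply_moves, never from a script. Its argument "targets" is a list of rows, each a list of 3 entries, a list of its own where there are three numbers: the shift along the tool's x, y, z scaled (see below), then the turn, a rotation vector about the tool's x, y, z scaled (see below), then the finger opening in mm, from 0 to 87.6. A call has 1 to 5 rows; each row shifts and turns the pose as measured when the row begins, along the tool's axes as they then stand; what a row does not reach is not made up. The controller multiplies each number of a shift by 0.04 m and each number of a turn by 8 degrees. A row lasts 1/10 s, in which the tool goes at most 50 mm and 8.59 degrees, less where a joint would pass 70% of its speed; a pose out of reach is approached as far as the arm can. A call with a number of a shift or a turn outside -1 to 1 is refused whole. A call with a gripper value outside its range is refused whole. The fingers move at their own pace and stop on an object; "squeeze" is the grip in N (left out, the last holds). Time passes only in rows, so rows that do not move let the fingers close. It gives the time, the measured TCP pose, the force and the opening at its end, in the units of the state.
- r.get_state(): the state, without advancing time (a new reading comes with each control period).
- r.capture(name): name is "scene" or "side" or "wrist"; returns a dict with "img" (420x560x3 uint8, blue, green, red), "z_map" (420x560 float32, m along the optical axis (not along the pixel's ray), 0 where there is no reading), "fx", "fy", "cx", "cy" (pixels), "k1" (the pictures are not rectified: a ray, as slopes to the right and down, at radius r is drawn at 1 + k1 r^2 times it, then the intrinsics apply), "camera_from_world" (4x4, takes a point from world to camera coordinates); the wrist camera has in their place "mount" (4x4, takes a point from camera to tool coordinates, whose origin is the TCP and whose axes are the flange's). Camera axes: x right, y up, looking along -z (the intrinsics and any distortion apply to the point x, -y, -z); pixel columns grow to the right and rows downward; lengths in m; the calibration is good to about 2 mm. A picture is of the moment at which its call begins: read the wrist's pose just before it.
- r.close_job(): hands the job in, once; it reports no verdict.
The state is a dict: "time_s": time; "joints": joint angles; "qd": joint speeds; "joint_torque": joint torques, N m; "tcp_pos": TCP position; "eef_rot": TCP orientation; "contact_force": force on the tool from outside, world axes, zero at the start; "moment": the same for the moment, N m; "gripper_width": finger opening in m.
Only numpy, scipy, OpenCV 4.12 (cv2) and the standard library are available. Lean on these libraries where they do the work, as an engineer would, in place of code of your own. Each camera call takes 0.05 s, during which the arm holds its last target.

## Working session

There is one attempt and no reset: what is moved stays moved. The work goes in short steps, Python scripts to look and compute and a tool call to move; the robot and the scene stay as the last step left them, time stands still between calls to the robot, and variables do not carry over. Pictures are saved under pics/ and viewed, and the job is handed in when it is done.

Besides the shell and the picture viewer there is one more tool, called after "Call:" as name(argument=value, ...) on one line, values as JSON. apply_moves: Moves the arm, as the interface text tells. Its arguments: {"type":"object","properties":{"targets":{"type":"array","items":{"type":"array"}},"squeeze":{"type":"number"}},"required":["targets"]}

```bash
mkdir -p pics; ls; cat > h.py <<'E'
import numpy as np, cv2
from plant import r
def cap(n,save=None):
    s=r.get_state(); c=r.capture(n); c['s']=s
    if save: cv2.imwrite('pics/'+save+'.png',c['img']); np.savez('pics/'+save+'.npz',**{k:v for k,v in c.items() if k!='s'},pos=s['tcp_pos'],rot=s['eef_rot'])
    return c
def ray(c,u,v):
    x=(u-c['cx'])/c['fx'];y=(v-c['cy'])/c['fy']
    xd,yd=x,y
    for _ in range(20):
        k=1+c['k1']*(x*x+y*y); x=xd/k;y=yd/k
    return np.array([x,-y,-1.])
def wfc(c):
    return np.linalg.inv(c['camera_from_world'])
def pt(c,u,v,z=None,T=None):
    T=wfc(c) if T is None else T
    d=ray(c,u,v)
    if z is None:
        return (T@np.append(d*c['z_map'][int(round(v)),int(round(u))],1))[:3]
    o=T[:3,3];w=T[:3,:3]@d
    return o+w*(z-o[2])/w[2]
def load(n): return dict(np.load('pics/'+n+'.npz'))
E
python3 - <<'E'
from h import *
print(r.get_state(), r.nose_length)
for n in('scene','side','wrist'):
    c=cap(n,n+'0'); print(n,c['fx'],c['k1'],c.get('camera_from_world',c.get('mount')))
E
```

```text
pics
{'time_s': 0.0, 'joints': array([ 1.65080816e+01,  2.05901004e+01,  6.34034474e-01, -2.11672314e-02,
       -7.01341853e+01, -1.65070030e+01]), 'qd': array([-0.01553385, -0.00872789, -0.05123359, -0.02892953, -0.01063068,
        0.01811131]), 'joint_torque': array([-8.00930356e-04, -5.82726967e+01,  2.93058443e+01,  6.99745238e+00,
        6.93249181e-03, -2.06530804e-04]), 'tcp_pos': array([ 6.74546272e-01, -1.90365673e-06,  2.42636402e-01]), 'eef_rot': array([ 1.79907814e+02, -6.56743683e-03, -9.00061248e+01]), 'contact_force': array([0.39615019, 0.83359225, 0.40684812]), 'moment': array([ 0.02970085, -0.04044957, -0.0057333 ]), 'gripper_width': 0.0873908036996969} 0.017
scene 494.3966165358157 -0.10991892060117381 [[-0.57475642  0.81831698  0.00351784  0.29112951]
 [-0.64293626 -0.4542264   0.61669388  0.27516288]
 [ 0.50624897  0.35218703  0.7871952  -1.79511449]
 [ 0.          0.          0.          1.        ]]
side 493.0720884123378 -0.037994854700346845 [[ 0.962016   -0.27232019  0.01915526 -0.51885718]
 [ 0.16374111  0.63173912  0.75769026 -0.19226465]
 [-0.21843548 -0.72577366  0.65233315 -1.14222897]
 [ 0.          0.          0.          1.        ]]
wrist 304.20865381619524 -0.04877279391266519 [[ 8.20319146e-05  9.61188766e-01  2.75891553e-01  7.35894231e-02]
 [ 9.99999988e-01 -1.15147516e-04  1.03832775e-04  6.25503734e-04]
 [ 1.31571124e-04  2.75891541e-01 -9.61188764e-01 -1.40569057e-01]
 [ 0.00000000e+00  0.00000000e+00  0.00000000e+00  1.00000000e+00]]
```

View pics/scene0.png

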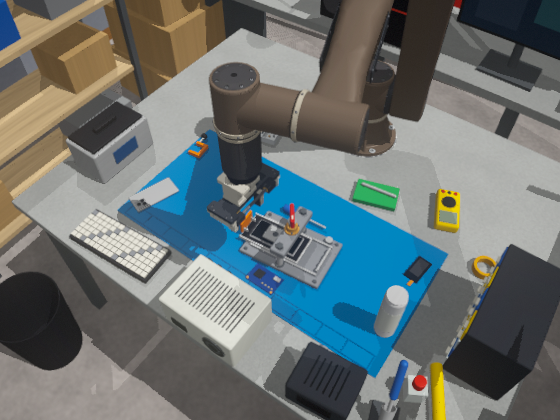

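View pics/side0.png

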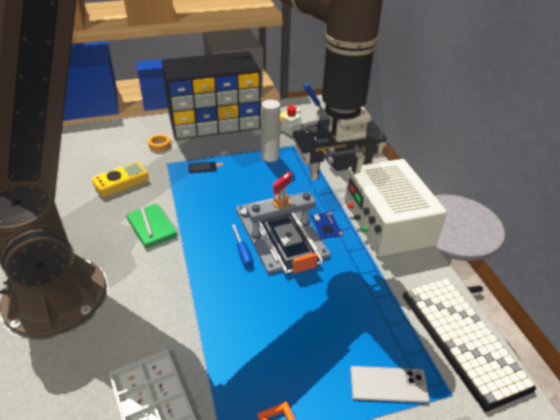

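View pics/wrist0.png

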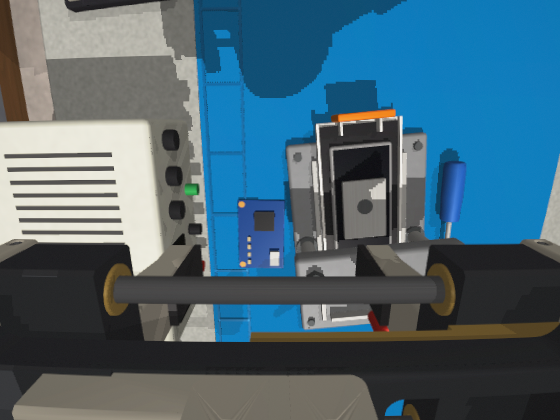

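```bash
python3 - <<'E'
import cv2
a=cv2.imread('pics/scene0.png')[190:290,210:360]; cv2.imwrite('pics/a.png',cv2.resize(a,None,fx=5,fy=5,interpolation=cv2.INTER_CUBIC))
a=cv2.imread('pics/side0.png')[160:285,225:345]; cv2.imwrite('pics/b.png',cv2.resize(a,None,fx=4.8,fy=4.8,interpolation=cv2.INTER_CUBIC))
E
```

```text
(no output)
```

View pics/a.png

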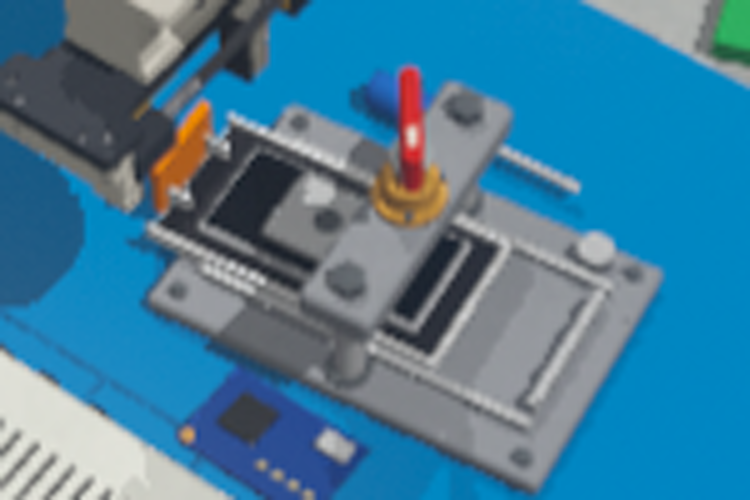

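View pics/b.png

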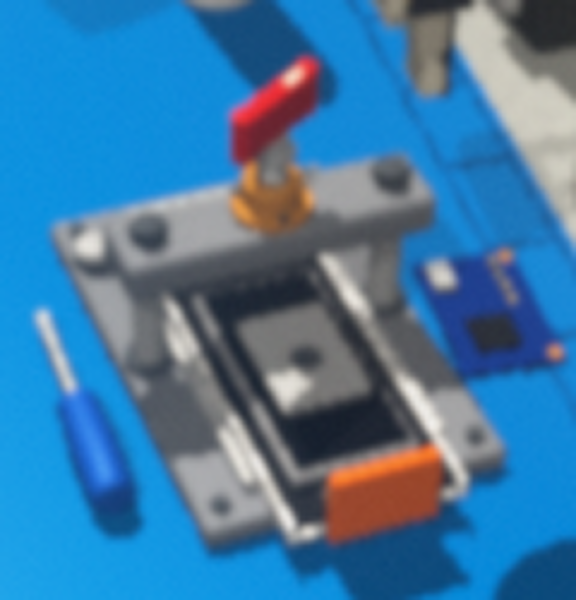

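```bash
python3 - <<'E'
from h import *
s=load('scene0');d=load('side0');w=load('wrist0')
S=lambda x,y,z=None:pt(s,210+x/5-.4,190+y/5-.4,z).round(4)
D=lambda x,y,z=None:pt(d,225+x/4.8-.4,160+y/4.8-.4,z).round(4)
from scipy.spatial.transform import Rotation as R
T=np.eye(4);T[:3,:3]=R.from_euler('xyz',w['rot'],degrees=True).as_matrix();T[:3,3]=w['pos'];T=T@w['mount']
W=lambda x,y,z=None:pt(w,x,y,z,T).round(4)
print('nuts S',S(463,104,.116),S(347,275,.116),'D',D(393,168,.116),D(148,226,.116))
print('depth',S(463,104),S(347,275),D(393,172),D(148,230))
print('base S',S(660,272,.017),S(537,490,.017),S(147,300,.017),S(290,105,.017))
print('base D',D(207,548,.0),D(505,455,.01),D(55,228,.017))
print('base W',W(288,147,.017),W(424,133,.017),W(303,328,.017),W(288,147),W(424,133))
print('handle S',S(411,70,.183),S(411,130,.183),'depth',S(411,75),S(411,125))
print('handle D',D(236,116,.183),D(315,62,.183),D(293,74,.183),'depth',D(240,120),D(312,66))
print('tab S',S(207,103,.0615),S(155,180,.0615),'D',D(330,485,.0615),D(437,450,.0615),'W',W(336,121,.0615),W(396,113,.0615))
E
```

```text
nuts S [0.5038 0.0643 0.116 ] [0.6391 0.0783 0.116 ] D [0.635  0.0742 0.116 ] [0.4974 0.0602 0.116 ]
depth [0.4986 0.0612 0.1081] [0.6387 0.078  0.1153] [0.6345 0.0723 0.1148] [0.4968 0.0576 0.1155]
base S [0.4757 0.1912 0.017 ] [0.642  0.2108 0.017 ] [ 0.6679 -0.0467  0.017 ] [ 0.5013 -0.0638  0.017 ]
base D [ 0.4973 -0.0609  0.    ] [ 0.6637 -0.0463  0.01  ] [0.4722 0.1866 0.017 ]
base W [ 0.6628 -0.047   0.017 ] [ 0.5018 -0.0642  0.017 ] [0.6393 0.2048 0.017 ] [ 0.6628 -0.047   0.0157] [ 0.5006 -0.0642  0.0145]
handle S [0.5452 0.055  0.183 ] [0.5793 0.0784 0.183 ] depth [0.5489 0.0575 0.1842] [0.5758 0.076  0.182 ]
handle D [0.5419 0.0544 0.183 ] [0.5934 0.0884 0.183 ] [0.5795 0.0812 0.183 ] depth [0.5424 0.0491 0.1844] [0.591  0.0855 0.1829]
tab S [ 0.5563 -0.0846  0.0615] [ 0.6199 -0.0747  0.0615] D [ 0.5513 -0.0901  0.0615] [ 0.61   -0.0808  0.0615] W [ 0.6154 -0.0765  0.0615] [ 0.5542 -0.0849  0.0615]
```

Call:
apply_moves(targets=[[[0.77,0.53,0],[0,0,0],0],[[0.77,0.53,0],[0,0,0],0],[[0.77,0.53,0],[0,0,0],0],[[0.77,0.53,0],[0,0,0],0],[[0,0,0],[0,0,-0.72],0]], squeeze=15)

```text
time_s: 0.65
tcp_pos: [0.5862, -0.1258, 0.24]
eef_rot: [179.7, 0.0, -84.0]
contact_force: [-0.4, 0.3, 0.2]
gripper_width: 0.0532
```

```bash
python3 - <<'E'
from h import *
s=r.get_state();print(s)
cap('wrist','wrist1')
E
```

```text
{'time_s': 0.65, 'joints': array([ 6.53589921e+00,  1.38349697e+01, -9.26536146e+00, -1.47845864e-02,
       -6.72413218e+01, -5.72113897e-01]), 'qd': array([ 1.26548959e+00,  1.06465118e+00,  1.02590282e+00, -5.87855015e-02,
        7.59112824e-01,  6.10834651e+01]), 'joint_torque': array([ -1.48193523, -49.46864605,  27.543962  ,   6.78636387,
        -0.09030933,  -2.39667468]), 'tcp_pos': array([ 0.58624387, -0.12580207,  0.23997664]), 'eef_rot': array([ 1.79658228e+02,  1.01870411e-02, -8.40420051e+01]), 'contact_force': array([-0.43681557,  0.31240245,  0.24091376]), 'moment': array([ 0.07156363, -0.09266745,  0.05051333]), 'gripper_width': 0.05324415404704744}
```

View pics/wrist1.png

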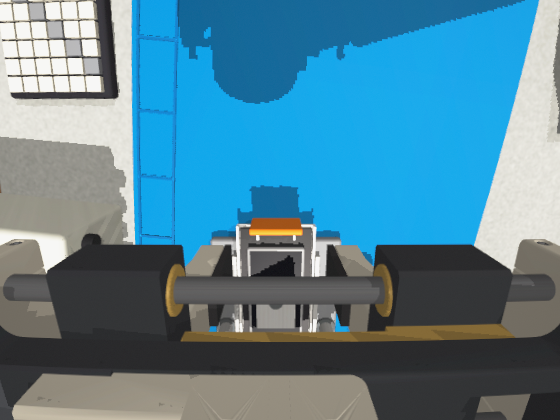

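Call:
apply_moves(targets=[[[0,0,0.95],[0,0,0],0],[[0,0,0.95],[0,0,0],0],[[0,0,0.95],[0,0,0],0],[[0,0,0.95],[0,0,0],0],[[0,0,0.95],[0,0,0],0]])

```text
time_s: 1.2
tcp_pos: [0.5932, -0.1243, 0.0514]
eef_rot: [-179.4, -0.1, -83.9]
contact_force: [1.7, 1.1, -0.5]
gripper_width: 0.0093
```

```bash
python3 - <<'E'
from h import *
s=r.get_state();print(s['tcp_pos'],s['eef_rot'],s['contact_force'])
c=cap('side','side1');w=c['img'][160:300,220:360];cv2.imwrite('pics/c.png',cv2.resize(w,None,fx=4,fy=4,interpolation=2))
E
```

```text
[ 0.5932372  -0.12431763  0.05138427] [-1.79386851e+02 -7.33902261e-02 -8.39114752e+01] [ 1.74418056  1.0584398  -0.45819684]
```

View pics/c.png

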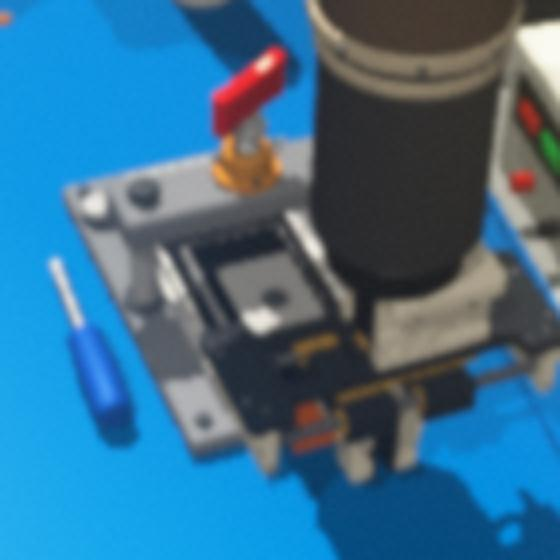

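Call:
apply_moves(targets=[[[-0.4,0,0],[0,0,0],0],[[-0.4,0,0],[0,0,0],0],[[-0.4,0,0],[0,0,0],0]])

```text
time_s: 1.55
tcp_pos: [0.5824, -0.0768, 0.0416]
eef_rot: [179.6, -0.1, -84.3]
contact_force: [1.1, -2.6, -0.1]
gripper_width: 0.0009
```

Call:
apply_moves(targets=[[[-0.25,0,0],[0,0,0],0],[[-0.2,0,0],[0,0,0],0]])

```text
time_s: 1.75
tcp_pos: [0.5807, -0.0574, 0.0422]
eef_rot: [179.5, -0.1, -84.4]
contact_force: [0.4, -2.1, -0.8]
gripper_width: 0.0005
```

Call:
apply_moves(targets=[[[-0.15,0,0],[0,0,0],0],[[-0.1,0,0],[0,0,0],0]])

```text
time_s: 1.95
tcp_pos: [0.5797, -0.0465, 0.0427]
eef_rot: [179.5, -0.1, -84.4]
contact_force: [0.2, -2.4, -2.0]
gripper_width: 0.0005
```

Call:
apply_moves(targets=[[[-0.1,0,0],[0,0,0],0],[[-0.1,0,0],[0,0,0],0]])

```text
time_s: 2.15
tcp_pos: [0.5795, -0.0449, 0.043]
eef_rot: [179.4, -0.6, -84.3]
contact_force: [11.5, -38.8, -11.5]
gripper_width: 0.0005
```

Call:
apply_moves(targets=[[[0.2,0,0],[0,0,0],0],[[0.5,0,0],[0,0,0],0],[[0.5,0,0],[0,0,0],0]])

```text
time_s: 2.45
tcp_pos: [0.5853, -0.0938, 0.0442]
eef_rot: [179.5, -0.6, -84.3]
contact_force: [0.4, -0.7, 0.1]
gripper_width: 0.0006
```

Call:
apply_moves(targets=[[[0,0,-0.95],[0,0,0],20],[[0,0,-0.95],[0,0,0],30],[[0,0,-0.95],[0,0,0],40],[[0,0,-0.95],[0,0,0],40],[[0,0,-0.95],[0,0,0],40]])

```text
time_s: 2.95
tcp_pos: [0.5845, -0.0943, 0.2359]
eef_rot: [178.9, -0.5, -84.6]
contact_force: [1.3, 0.1, 0.4]
gripper_width: 0.0347
```

```bash
python3 - <<'E'
from h import *
s=r.get_state();print(s['joints'],s['tcp_pos'],s['eef_rot'],s['contact_force'])
c=cap('side','side2');w=c['img'][150:290,220:360];cv2.imwrite('pics/c.png',cv2.resize(w,None,fx=4,fy=4,interpolation=2))
E
```

```text
[ 10.0109549   13.62763767 -10.30416327   0.46143416 -67.16101174
  -4.82181694] [ 0.58452454 -0.09429749  0.23585096] [178.94581439  -0.51218251 -84.62299124] [1.31583302 0.139877   0.3740539 ]
```

View pics/c.png

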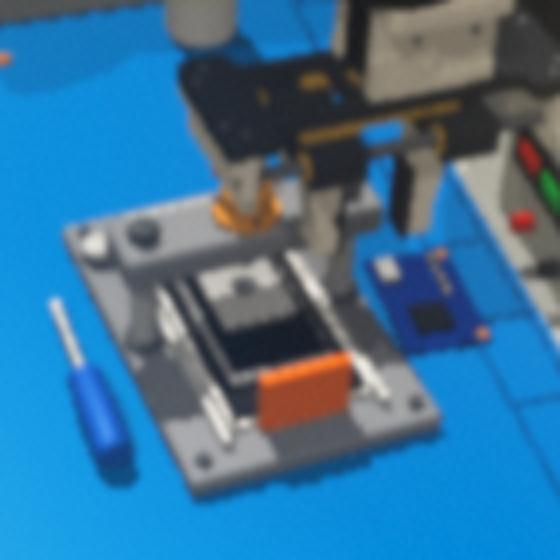

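Call:
apply_moves(targets=[[[-0.5,0,0],[0,0,1],40],[[-0.5,0.1,0],[0,0,1],40],[[-0.5,0.15,0],[0,0,1],40],[[-0.4,0.2,0],[0,0,1],40],[[-0.4,0.2,0],[0,0,1],40]])

```text
time_s: 3.5
tcp_pos: [0.581, 0.004, 0.249]
eef_rot: [-179.5, -0.1, -126.2]
contact_force: [0.7, 1.2, -0.5]
gripper_width: 0.0402
```

```bash
python3 - <<'E'
from h import *
c=cap('wrist','wrist2');s=c['s'];print(s['joints'],s['tcp_pos'],s['eef_rot'],s['contact_force'])
E
```

```text
[ 19.98475544  11.35416886 -11.52461645   0.52552193 -66.94023499
 -56.35713487] [0.58102479 0.00397763 0.2489808 ] [-1.79497133e+02 -1.18295868e-01 -1.26167819e+02] [ 0.71027907  1.17829254 -0.47038272]
```

View pics/wrist2.png

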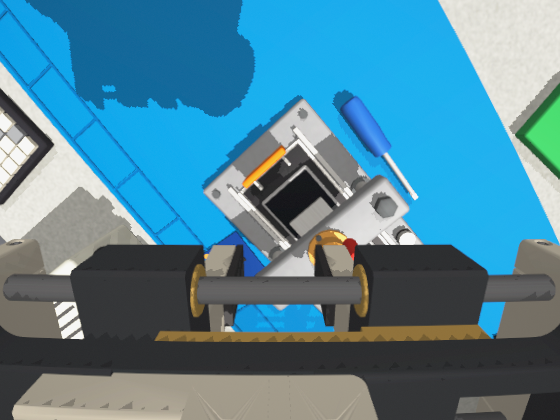

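Call:
apply_moves(targets=[[[0,0,0],[0,0,1],40],[[0,0,0],[0,0,1],40],[[0,0,0],[0,0,0.35],40],[[-0.8,0.75,0],[0,0,0],40],[[-0.8,0.75,0],[0,0,0],40]])

```text
time_s: 4.05
tcp_pos: [0.6009, 0.0919, 0.2507]
eef_rot: [-179.5, 0.4, -146.1]
contact_force: [0.6, -0.6, 1.1]
gripper_width: 0.0401
```

Call:
apply_moves(targets=[[[0,0,0],[0,0,0],30]])

```text
time_s: 4.15
tcp_pos: [0.602, 0.0956, 0.2505]
eef_rot: [-179.6, 0.5, -145.9]
contact_force: [-0.4, 0.0, -0.6]
gripper_width: 0.0363
```

```bash
python3 - <<'E'
from h import *
c=cap('wrist','wrist3');s=c['s'];print(s['joints'],s['tcp_pos'],s['eef_rot'],s['contact_force'])
E
```

```text
[ 27.60480367  13.81989799  -8.0644167    0.4174105  -67.5859976
 -83.71050276] [0.6019881  0.0955996  0.25046438] [-179.5570147     0.48353049 -145.94645586] [-0.36544689  0.0354671  -0.5525384 ]
```

View pics/wrist3.png

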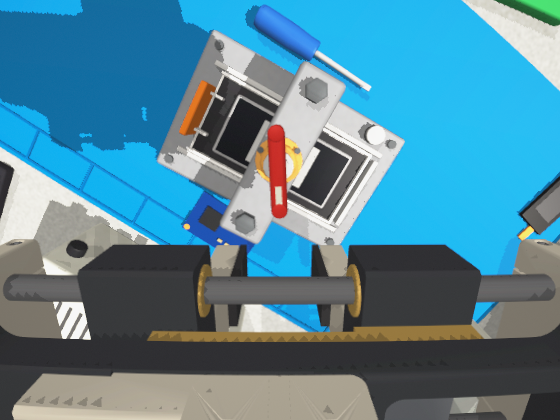

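```bash
cat >> h.py <<'E'
from scipy.spatial.transform import Rotation as R
def TW(w):
    T=np.eye(4);p,q=(w['s']['tcp_pos'],w['s']['eef_rot']) if 's' in w else (w['pos'],w['rot'])
    T[:3,:3]=R.from_euler('xyz',q,degrees=True).as_matrix();T[:3,3]=p;return T@w['mount']
E
python3 - <<'E'
from h import *
w=load('wrist3');T=TW(w)
W=lambda x,y,z=None:pt(w,x,y,z,T).round(4)
im=w['img'];cv2.imwrite('pics/d.png',cv2.resize(im[110:240,220:350],None,fx=4.5,fy=4.5,interpolation=2))
hsv=cv2.cvtColor(im,40);m=((hsv[...,0]<8)|(hsv[...,0]>172))&(hsv[...,1]>150)&(hsv[...,2]>60)
v,u=np.nonzero(m);k=(v>115)&(v<225)&(u>255)&(u<300);u,v=u[k],v[k]
P=np.array([pt(w,a,b,None,T) for a,b in zip(u,v)])
top=P[P[:,2]>np.median(P[:,2])-.004]
print(len(P),np.percentile(P[:,2],[5,50,95]))
rc=cv2.minAreaRect((top[:,:2]*1000).astype(np.float32));print(rc, top.mean(0))
print('nuts',W(316,90,.116),W(245,222,.116), W(316,90),W(245,222))
E
```

```text
1288 [0.17974843 0.18138582 0.18299904]
((567.27099609375, 71.48314666748047), (66.62187194824219, 11.160847663879395), 36.50465774536133) [0.56553273 0.07027367 0.182526  ]
nuts [0.5005 0.0651 0.116 ] [0.634  0.0784 0.116 ] [0.5005 0.0651 0.1155] [0.6342 0.0784 0.1155]
```

View pics/d.png

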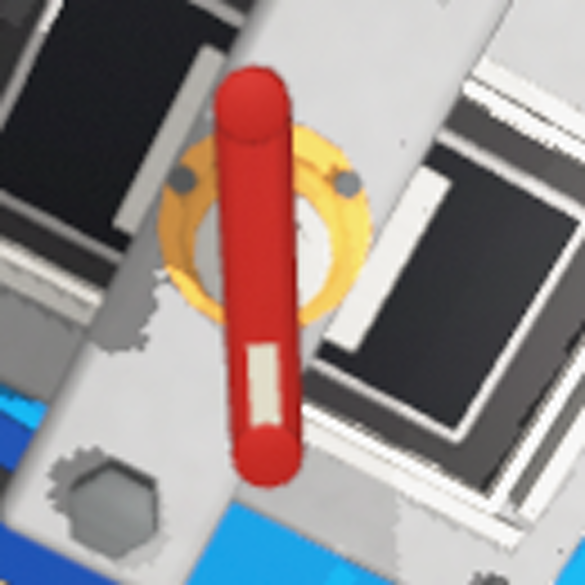

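Call:
apply_moves(targets=[[[0,0,0],[0,0,-0.3],30],[[0.6,0.04,0],[0,0,0],30],[[0.46,0,0],[0,0,0],30],[[0,0,0],[0,0,0],30]])

```text
time_s: 4.6
tcp_pos: [0.565, 0.0686, 0.2497]
eef_rot: [-179.6, 0.4, -143.3]
contact_force: [-0.4, 0.1, -0.2]
gripper_width: 0.0301
```

```bash
cat >> h.py <<'E'
def st(tgt=None):
    s=r.get_state();M=R.from_euler('xyz',s['eef_rot'],degrees=True)
    print('t',round(s['time_s'],2),'pos',s['tcp_pos'].round(4),'rot',s['eef_rot'].round(1),'F',s['contact_force'].round(1),'Mz',s['moment'].round(2),'w',round(s['gripper_width']*1000,1),'j1,6',s['joints'][[0,5]].round(1))
    if tgt is not None:
        p,yaw=tgt
        d=M.inv().apply(np.array(p)-s['tcp_pos'])/.04
        q=(M.inv()*R.from_euler('xyz',[180,0,yaw],degrees=True)).as_rotvec(degrees=True)/8
        print('need shift',d.round(2),'turn',q.round(2))
def wingtop(save):
    w=cap('wrist',save);T=TW(w);im=w['img'];hsv=cv2.cvtColor(im,40)
    m=((hsv[...,0]<8)|(hsv[...,0]>172))&(hsv[...,1]>150)&(hsv[...,2]>60)
    v,u=np.nonzero(m);k=(v>120)&(v<290)&(u>180)&(u<380);u,v=u[k],v[k]
    if len(u)<20: print('few',len(u));return
    P=np.array([pt(w,a,b,None,T) for a,b in zip(u,v)]);P=P[w['z_map'][v,u]>0]
    print('wing n',len(P),'u,v',u.mean().round(1),v.min(),v.max(),'z pct',np.percentile(P[:,2],[50,80,90,95]).round(4))
    i=np.argsort(-P[:,2])[:max(10,len(P)//2)]
    dirn=P[P[:,2]>np.percentile(P[:,2],90)-.004][:,:2]-np.array([.5672,.0716])
    a=dirn[np.hypot(*dirn.T)>.012].mean(0) if (np.hypot(*dirn.T)>.012).any() else dirn.mean(0)
    print('wing dir deg',np.degrees(np.arctan2(a[1],a[0])).round(1))
E
python3 - <<'E'
from h import *
st(([.5672,.0716,.177],-143.5)); wingtop('w4')
E
```

```text
t 4.6 pos [0.565  0.0686 0.2497] rot [-179.6    0.4 -143.3] F [-0.4  0.1 -0.2] Mz [-0.05 -0.13 -0.02] w 30.1 j1,6 [ 26.8 -80.3]
need shift [-0.07  0.04  1.82] turn [-0.05  0.06  0.02]
wing n 1184 u,v 279.2 185 275 z pct [0.1813 0.1822 0.1826 0.1829]
wing dir deg -139.2
```

View pics/w4.png

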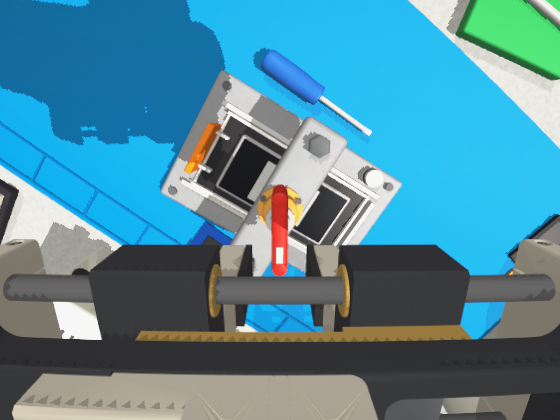

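Call:
apply_moves(targets=[[[-0.07,0.04,0.8],[-0.05,0.06,0],30],[[0,0,0.75],[0,0,0],30],[[0,0,0.1],[0,0,0],24],[[0,0,0],[0,0,0],20]])

```text
time_s: 5.05
tcp_pos: [0.5705, 0.0716, 0.1849]
eef_rot: [-179.9, 0.3, -143.3]
contact_force: [0.2, -0.3, 0.1]
gripper_width: 0.0218
```

```bash
python3 - <<'E'
from h import *
st(([.5672,.0716,.177],-143.5)); wingtop('w5')
E
```

```text
t 5.05 pos [0.5705 0.0716 0.1849] rot [-179.9    0.3 -143.3] F [ 0.2 -0.3  0.1] Mz [-0.02 -0.05 -0.02] w 21.8 j1,6 [ 26.7 -80.1]
need shift [0.07 0.05 0.2 ] turn [-0.01  0.04  0.02]
wing n 1660 u,v 280.3 197 276 z pct [0.1812 0.1821 0.1825 0.1828]
wing dir deg -143.1
```

View pics/w5.png

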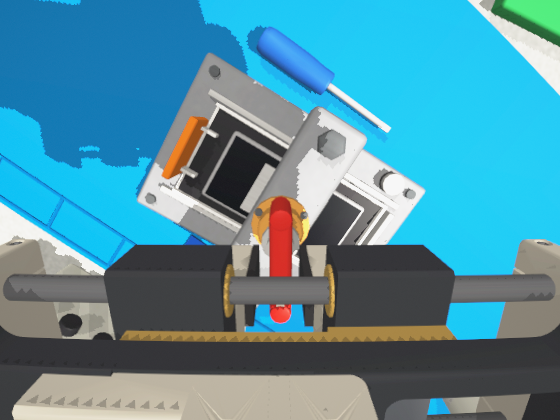

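Call:
apply_moves(targets=[[[0.05,0.04,0.2],[0,0,0],16],[[0,0,0],[0,0,0],15]])

```text
time_s: 5.3
tcp_pos: [0.5691, 0.0721, 0.1787]
eef_rot: [-179.8, 0.5, -143.3]
contact_force: [-0.8, 0.2, -0.6]
gripper_width: 0.0156
```

```bash
python3 - <<'E'
from h import *
st(([.5672,.0716,.177],-143.5)); wingtop('w6')
E
```

```text
t 5.3 pos [0.5691 0.0721 0.1787] rot [-179.8    0.5 -143.3] F [-0.8  0.2 -0.6] Mz [-0.03 -0.08 -0.01] w 15.6 j1,6 [ 26.8 -80.2]
need shift [0.05 0.02 0.04] turn [-0.02  0.06  0.02]
wing n 1636 u,v 277.9 201 276 z pct [0.1812 0.1821 0.1826 0.1829]
wing dir deg -143.3
```

Call:
apply_moves(targets=[[[0.04,0.02,0.02],[-0.02,0.05,-0.9],14.5],[[0,0,0],[0,0,-0.9],14.5],[[0,0,0],[0,0,-0.9],14.5]])

```text
time_s: 5.65
tcp_pos: [0.5694, 0.0718, 0.181]
eef_rot: [-179.7, 0.2, -121.1]
contact_force: [-0.7, 0.0, -2.7]
gripper_width: 0.0149
```

```bash
python3 - <<'E'
from h import *
st(([.5672,.0716,.178],-120)); wingtop('w7')
E
```

```text
t 5.65 pos [0.5694 0.0718 0.181 ] rot [-179.7    0.2 -121.1] F [-0.7  0.  -2.7] Mz [-0.04  0.05  0.02] w 14.9 j1,6 [ 26.8 -57.9]
need shift [0.03 0.05 0.07] turn [-0.04  0.03 -0.13]
wing n 1721 u,v 283.2 200 276 z pct [0.1813 0.1822 0.1826 0.183 ]
wing dir deg -126.4
```

Call:
apply_moves(targets=[[[0.03,0.05,0.06],[-0.03,0.03,-0.9],14.5],[[0,0,0.02],[0,0,-0.9],14.5]])

```text
time_s: 5.9
tcp_pos: [0.5695, 0.0719, 0.1806]
eef_rot: [-179.6, 0.1, -106.0]
contact_force: [-4.2, 0.5, 0.2]
gripper_width: 0.0146
```

```bash
python3 - <<'E'
from h import *
st(([.5672,.0716,.178],-106)); wingtop('w8')
E
```

```text
t 5.9 pos [0.5695 0.0719 0.1806] rot [-1.796e+02  1.000e-01 -1.060e+02] F [-4.2  0.5  0.2] Mz [ 0.17  1.34 -0.03] w 14.6 j1,6 [ 26.9 -43. ]
need shift [0.02 0.05 0.07] turn [-0.05  0.01 -0.01]
wing n 1703 u,v 283.5 200 275 z pct [0.1815 0.1824 0.1828 0.1831]
wing dir deg -110.6
```

Call:
apply_moves(targets=[[[0.03,0.06,0.06],[-0.05,0.0,-0.6],15.5],[[0,0.02,0.02],[0,0,-0.9],15.5]])

```text
time_s: 6.15
tcp_pos: [0.5692, 0.0719, 0.1803]
eef_rot: [-179.6, 0.1, -93.8]
contact_force: [1.1, -2.0, -0.7]
gripper_width: 0.0157
```

```bash
python3 - <<'E'
from h import *
st(([.5672,.0716,.178],-94)); wingtop('w9')
E
```

```text
t 6.15 pos [0.5692 0.0719 0.1803] rot [-1.796e+02  1.000e-01 -9.380e+01] F [ 1.1 -2.  -0.7] Mz [-0.72 -0.26 -0.07] w 15.7 j1,6 [ 26.8 -30.6]
need shift [0.01 0.05 0.06] turn [-0.05  0.02  0.03]
wing n 1772 u,v 284.2 201 276 z pct [0.1815 0.1825 0.183  0.1833]
wing dir deg -99.8
```

Call:
apply_moves(targets=[[[0.0,0.06,0.07],[-0.05,0.0,-0.8],15.5],[[0,0.03,0.03],[0,0,-0.8],15.5]])

```text
time_s: 6.4
tcp_pos: [0.5687, 0.0725, 0.179]
eef_rot: [-179.5, 0.1, -80.8]
contact_force: [2.1, -1.3, 0.9]
gripper_width: 0.0155
```

```bash
python3 - <<'E'
from h import *
st(([.5672,.0716,.178],-82)); wingtop('w10')
E
```

```text
t 6.4 pos [0.5687 0.0725 0.179 ] rot [-1.795e+02  1.000e-01 -8.080e+01] F [ 2.1 -1.3  0.9] Mz [-0.64 -0.71 -0.06] w 15.5 j1,6 [ 26.8 -17.7]
need shift [0.02 0.04 0.03] turn [-0.06  0.01  0.15]
wing n 1760 u,v 283.1 200 276 z pct [0.1818 0.1827 0.1831 0.1835]
wing dir deg -84.7
```

Call:
apply_moves(targets=[[[0.02,0.05,0.04],[-0.05,0.0,-0.8],15.5],[[0,0.03,0.02],[0,0,-0.8],15.5]])

```text
time_s: 6.65
tcp_pos: [0.5688, 0.0723, 0.1791]
eef_rot: [-179.5, 0.0, -68.1]
contact_force: [2.0, -1.2, 0.6]
gripper_width: 0.0153
```

```bash
python3 - <<'E'
from h import *
st(([.5672,.0716,.178],-68)); wingtop('w11')
E
```

```text
t 6.65 pos [0.5688 0.0723 0.1791] rot [-179.5    0.   -68.1] F [ 2.  -1.2  0.6] Mz [-0.46 -0.8   0.04] w 15.3 j1,6 [26.8 -4.9]
need shift [0.   0.04 0.03] turn [-0.07  0.   -0.01]
wing n 1778 u,v 284.4 201 276 z pct [0.1819 0.1827 0.1832 0.1835]
wing dir deg -73.3
```

Call:
apply_moves(targets=[[[0,0.05,0.04],[-0.05,0.0,-0.8],15.5],[[0,0.03,0.02],[0,0,-0.8],15.5]])

```text
time_s: 6.9
tcp_pos: [0.5687, 0.0721, 0.1789]
eef_rot: [-179.5, -0.1, -55.5]
contact_force: [4.0, -1.1, 0.5]
gripper_width: 0.0157
```

```bash
python3 - <<'E'
from h import *
st(([.5672,.0716,.178],-55)); wingtop('w12')
E
```

```text
t 6.9 pos [0.5687 0.0721 0.1789] rot [-1.795e+02 -1.000e-01 -5.550e+01] F [ 4.  -1.1  0.5] Mz [-0.08 -1.05  0.01] w 15.7 j1,6 [26.8  7.6]
need shift [-0.01  0.04  0.02] turn [-0.07 -0.02 -0.06]
wing n 1775 u,v 284.3 201 276 z pct [0.182  0.1829 0.1833 0.1837]
wing dir deg -60.5
```

Call:
apply_moves(targets=[[[0,0.04,0.03],[-0.05,0.0,-0.8],15.5],[[0,0.02,0.02],[0,0,-0.8],15.5]])

```text
time_s: 7.15
tcp_pos: [0.5687, 0.072, 0.1788]
eef_rot: [-179.6, -0.3, -43.0]
contact_force: [0.3, 1.4, 3.6]
gripper_width: 0.0154
```

```bash
python3 - <<'E'
from h import *
st(([.5672,.0716,.178],-43)); wingtop('w13')
E
```

```text
t 7.15 pos [0.5687 0.072  0.1788] rot [-179.6   -0.3  -43. ] F [0.3 1.4 3.6] Mz [ 0.18 -0.04 -0.01] w 15.4 j1,6 [26.9 20.1]
need shift [-0.02  0.03  0.02] turn [-0.05 -0.04  0.  ]
wing n 1771 u,v 284.6 202 276 z pct [0.1821 0.1829 0.1833 0.1836]
wing dir deg -48.3
```

Call:
apply_moves(targets=[[[0,0.03,0.03],[-0.05,-0.03,-0.8],15.5],[[0,0.02,0.02],[0,0,-0.8],15.5]])

```text
time_s: 7.4
tcp_pos: [0.5686, 0.0718, 0.178]
eef_rot: [-179.8, -0.2, -30.5]
contact_force: [2.5, 2.1, 1.1]
gripper_width: 0.0155
```

```bash
python3 - <<'E'
from h import *
st(([.5672,.0716,.178],-30)); wingtop('w14')
E
```

```text
t 7.4 pos [0.5686 0.0718 0.178 ] rot [-179.8   -0.2  -30.5] F [2.5 2.1 1.1] Mz [ 0.63 -0.65 -0.01] w 15.5 j1,6 [26.8 32.7]
need shift [-0.03  0.02  0.  ] turn [-0.02 -0.02 -0.06]
wing n 1769 u,v 284.1 201 276 z pct [0.1783 0.1791 0.1795 0.1799]
wing dir deg -36.1
```

Call:
apply_moves(targets=[[[0,0.02,0.05],[0,0,0],15],[[-0.02,0.02,0.03],[-0.02,-0.02,0.5],15],[[0,0,0.02],[0,0,0.8],15],[[0,0,0],[0,0,0.8],15],[[0,0,0],[0,0,0.8],15]])

```text
time_s: 7.95
tcp_pos: [0.5674, 0.0724, 0.1741]
eef_rot: [-179.8, 0.1, -56.4]
contact_force: [1.6, 4.6, 0.4]
gripper_width: 0.0149
```

```bash
python3 - <<'E'
from h import *
st(([.5672,.0716,.175],-60)); wingtop('w15')
E
```

```text
t 7.95 pos [0.5674 0.0724 0.1741] rot [-1.798e+02  1.000e-01 -5.640e+01] F [1.6 4.6 0.4] Mz [ 1.39 -0.67  0.05] w 14.9 j1,6 [26.8  6.9]
need shift [ 0.01  0.01 -0.02] turn [-0.02  0.01  0.45]
wing n 1751 u,v 274.0 200 276 z pct [0.1782 0.1791 0.1795 0.1799]
wing dir deg -47.5
```

Call:
apply_moves(targets=[[[0,0,-0.02],[0,0,0.9],15],[[0,0,0],[0,0,0.9],15],[[0,0,0],[0,0,0.9],15],[[0,0,0],[0,0,0.9],15],[[0,0,0],[0,0,0.9],15]])

```text
time_s: 8.5
tcp_pos: [0.5686, 0.0736, 0.1741]
eef_rot: [-179.8, 0.3, -95.2]
contact_force: [2.4, -0.2, -0.7]
gripper_width: 0.0153
```

```bash
python3 - <<'E'
from h import *
st(([.5672,.0716,.175],-95)); wingtop('w16')
E
```

```text
t 8.5 pos [0.5686 0.0736 0.1741] rot [-179.8    0.3  -95.2] F [ 2.4 -0.2 -0.7] Mz [ 0.3  -1.22  0.03] w 15.3 j1,6 [ 26.9 -32. ]
need shift [ 0.05  0.03 -0.02] turn [-0.03  0.03 -0.02]
wing n 1821 u,v 273.8 199 276 z pct [0.1777 0.1787 0.1791 0.1794]
wing dir deg -85.2
```

Call:
apply_moves(targets=[[[0.04,0.03,0],[-0.02,0.02,0.95],15],[[0,0,0],[0,0,0.95],15],[[0,0,0],[0,0,0.95],15],[[0,0,0],[0,0,0.95],15],[[0,0,0],[0,0,0.95],15]])

```text
time_s: 9.05
tcp_pos: [0.5685, 0.0721, 0.1738]
eef_rot: [-179.9, 0.2, -135.0]
contact_force: [2.4, -0.5, 0.1]
gripper_width: 0.0149
```

```bash
python3 - <<'E'
from h import *
st(([.5672,.0716,.175],-135)); wingtop('w17')
E
```

```text
t 9.05 pos [0.5685 0.0721 0.1738] rot [-179.9    0.2 -135. ] F [ 2.4 -0.5  0.1] Mz [-0.11 -1.09  0.09] w 14.9 j1,6 [ 26.8 -71.8]
need shift [ 0.03  0.02 -0.03] turn [-0.01  0.03 -0.  ]
wing n 1670 u,v 274.5 202 276 z pct [0.1773 0.1782 0.1787 0.1791]
wing dir deg -129.8
```

Call:
apply_moves(targets=[[[0.03,0.02,-0.02],[0,0.02,0.95],15],[[0,0,0],[0,0,0.95],15],[[0,0,0],[0,0,0.95],15],[[0,0,0],[0,0,0.95],15],[[0,0,0],[0,0,0.95],15]])

```text
time_s: 9.6
tcp_pos: [0.5654, 0.0702, 0.1734]
eef_rot: [-179.9, -0.2, -174.1]
contact_force: [0.5, 6.0, 1.2]
gripper_width: 0.0155
```

Call:
apply_moves(targets=[[[0.03,0.02,0],[0,0.02,0.95],15],[[0,0,0],[0,0,0.95],15],[[0,0,0],[0,0,0.95],15],[[0,0,0],[0,0,0.95],15],[[0,0,0],[0,0,0.95],15]])

```text
time_s: 10.1
tcp_pos: [0.5642, 0.0735, 0.173]
eef_rot: [-179.9, -0.3, 147.2]
contact_force: [2.6, 4.0, -1.0]
gripper_width: 0.0154
```

```bash
python3 - <<'E'
from h import *
st(([.5672,.0716,.175],-220)); wingtop('w18')
E
```

```text
t 10.1 pos [0.5642 0.0735 0.173 ] rot [-179.9   -0.3  147.2] F [ 2.6  4.  -1. ] Mz [ 1.21 -1.29  0.01] w 15.4 j1,6 [  27.  -149.6]
need shift [-0.09  0.   -0.05] turn [-0.01 -0.03  0.9 ]
wing n 1506 u,v 274.9 212 276 z pct [0.1765 0.1775 0.1779 0.1782]
wing dir deg 152.9
```

Call:
apply_moves(targets=[[[-0.08,0,-0.02],[0,-0.02,0.9],15.5],[[0,0,0],[0,0,0.9],15.5],[[0,0,0],[0,0,0],30],[[0,0,0],[0,0,0],34]])

```text
time_s: 10.55
tcp_pos: [0.5646, 0.0717, 0.1723]
eef_rot: [-179.7, -0.3, 133.0]
contact_force: [-0.3, -0.2, -0.0]
gripper_width: 0.0262
```

```bash
python3 - <<'E'
from h import *
st(([.5672,.0716,.22],132)); wingtop('w19')
E
```

```text
t 10.55 pos [0.5646 0.0717 0.1723] rot [-179.7   -0.3  133. ] F [-0.3 -0.2 -0. ] Mz [-0.09 -0.11 -0.06] w 26.2 j1,6 [  26.8 -163.7]
need shift [-0.04  0.04 -1.19] turn [-0.04 -0.03  0.13]
wing n 1491 u,v 282.6 208 276 z pct [0.1764 0.1773 0.1777 0.1781]
wing dir deg 132.8
```

View pics/w19.png

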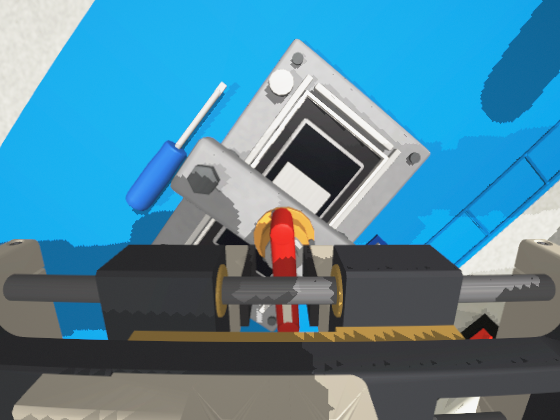

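Call:
apply_moves(targets=[[[0,0,-0.5],[0,0,0],40],[[0,0,-0.7],[0,0,0],40],[[-0.03,0.04,0],[0,0,-1],40],[[0,0,0],[0,0,-1],40],[[0,0,0],[0,0,-1],40]])

```text
time_s: 11.1
tcp_pos: [0.5636, 0.0695, 0.2202]
eef_rot: [-179.5, -0.7, 158.9]
contact_force: [-0.4, -0.3, -0.3]
gripper_width: 0.04
```

Call:
apply_moves(targets=[[[0,0,0],[0,0,-1],40],[[0,0,0],[0,0,-1],40],[[0,0,0],[0,0,-1],40],[[0,0,0],[0,0,-1],40],[[0,0,0],[0,0,-1],40]])

```text
time_s: 11.6
tcp_pos: [0.5603, 0.067, 0.2186]
eef_rot: [179.9, -1.3, -158.2]
contact_force: [0.3, 0.6, -0.2]
gripper_width: 0.0404
```

Call:
apply_moves(targets=[[[0,0,0],[0,0,-1],40],[[0,0,0],[0,0,-1],40],[[0,0,0],[0,0,-1],40],[[0,0,0],[0,0,-1],40],[[0,0,0],[0,0,-1],40]])

```text
time_s: 12.1
tcp_pos: [0.5568, 0.0646, 0.2168]
eef_rot: [178.7, -1.3, -115.3]
contact_force: [0.1, 0.1, 0.1]
gripper_width: 0.0401
```

Call:
apply_moves(targets=[[[0,0,0],[0,0,-1],40],[[0,0,0],[0,0,-1],40],[[0,0,0],[0,0,-1],40],[[0,0,0],[0,0,-1],40],[[0,0,0],[0,0,-1],40]])

```text
time_s: 12.6
tcp_pos: [0.5533, 0.0621, 0.2149]
eef_rot: [177.7, -0.1, -72.4]
contact_force: [0.2, 0.1, -0.0]
gripper_width: 0.0398
```

```bash
python3 - <<'E'
from h import *
st(([.5672,.0716,.22],-47)); wingtop('w20')
E
```

```text
t 12.6 pos [0.5533 0.0621 0.2149] rot [ 1.777e+02 -1.000e-01 -7.240e+01] F [ 0.2  0.1 -0. ] Mz [ 0.03 -0.11 -0.03] w 39.8 j1,6 [26.4 -8.7]
need shift [-0.12 -0.4  -0.14] turn [ 0.28  0.05 -3.18]
wing n 1822 u,v 247.2 199 276 z pct [0.1755 0.1768 0.1774 0.1778]
wing dir deg -46.0
```

Call:
apply_moves(targets=[[[-0.12,-0.4,-0.1],[0.28,0.05,0],40],[[0,0,0],[0,0,-1],36],[[0,0,0],[0,0,-1],32],[[0,0,0],[0,0,-1],30],[[0,0,0],[0,0,0],30]])

```text
time_s: 13.15
tcp_pos: [0.5651, 0.0701, 0.2169]
eef_rot: [179.5, -0.4, -47.0]
contact_force: [-0.9, -0.9, -0.3]
gripper_width: 0.0304
```

```bash
python3 - <<'E'
from h import *
st(([.5672,.0716,.175],-46.5)); wingtop('w21')
E
```

```text
t 13.15 pos [0.5651 0.0701 0.2169] rot [179.5  -0.4 -47. ] F [-0.9 -0.9 -0.3] Mz [0.01 0.07 0.02] w 30.4 j1,6 [27.1 15.7]
need shift [ 0.   -0.07  1.05] turn [ 0.06 -0.05 -0.06]
wing n 1409 u,v 271.9 185 276 z pct [0.1763 0.177  0.1775 0.1779]
wing dir deg -35.0
```

View pics/w21.png

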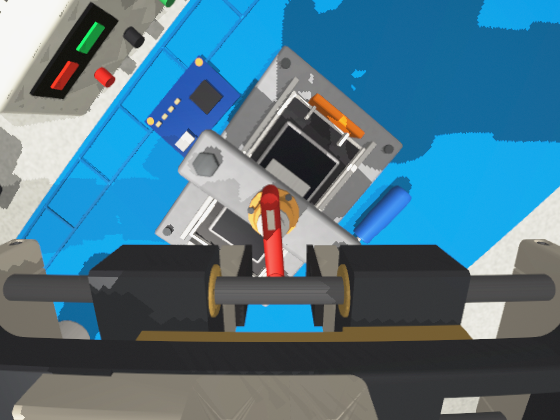

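```bash
cat >> h.py <<'E'
def axis(name):
    w=load(name);T=TW(w);hsv=cv2.cvtColor(w['img'],40)
    m=((hsv[...,0]<8)|(hsv[...,0]>172))&(hsv[...,1]>150)&(hsv[...,2]>60)
    v,u=np.nonzero(m);k=(v>120)&(v<274)&(u>230)&(u<330);u,v=u[k],v[k]
    P=np.array([pt(w,a,b,None,T) for a,b in zip(u,v)]);P=P[P[:,2]>np.percentile(P[:,2],90)-.0025]
    f=cv2.fitLine((P[:,:2]*1000).astype(np.float32),cv2.DIST_HUBER,0,.01,.01).ravel()
    n=np.array([-f[1],f[0]]);d=(np.array([567.2,71.6])-f[2:])@n
    print('axis',np.degrees(np.arctan2(f[1],f[0])).round(1),'off of C from line mm',d.round(1))
E
python3 - <<'E'
from h import *
for n in('w4','w5','w21'):axis(n)
E
```

```text
axis 36.6 off of C from line mm 0.4
axis 36.7 off of C from line mm 0.2
axis -43.9 off of C from line mm -1.5
```

Call:
apply_moves(targets=[[[0,-0.06,0],[0.06,-0.05,-0.4],28],[[0,0,0.5],[0,0,0],26],[[0,0,0.45],[0,0,0],22],[[0,0,0],[0,0,0],20]])

```text
time_s: 13.6
tcp_pos: [0.5664, 0.0711, 0.1783]
eef_rot: [180.0, 0.0, -45.0]
contact_force: [-0.3, 0.0, -0.9]
gripper_width: 0.0207
```

```bash
python3 - <<'E'
from h import *
st(([.5672,.0716,.173],-43.8)); wingtop('w22');axis('w22')
E
```

```text
t 13.6 pos [0.5664 0.0711 0.1783] rot [180.   0. -45.] F [-0.3  0.  -0.9] Mz [-0.07  0.09  0.03] w 20.7 j1,6 [26.8 18.3]
need shift [ 0.01 -0.02  0.13] turn [ 0.    0.01 -0.15]
wing n 1426 u,v 274.0 197 276 z pct [0.1762 0.1772 0.1776 0.178 ]
wing dir deg -39.9
axis -44.3 off of C from line mm -1.8
```

View pics/w22.png

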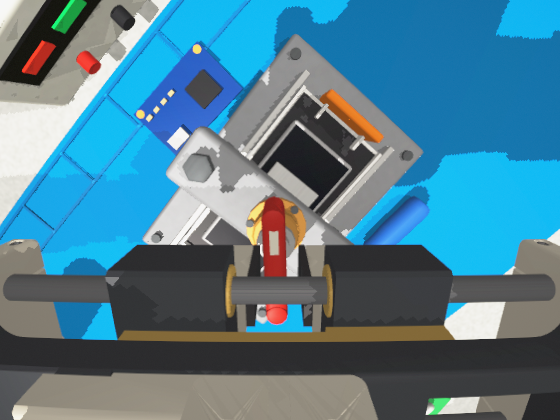

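Call:
apply_moves(targets=[[[0,-0.05,0.1],[0,0,-0.05],17],[[0,0,0.03],[0,0,0],15.5],[[0,0,0],[0,0,0.5],15],[[0,0,0],[0,0,0.9],15],[[0,0,0],[0,0,0.9],15]])

```text
time_s: 14.15
tcp_pos: [0.5688, 0.072, 0.1765]
eef_rot: [-180.0, -0.1, -63.7]
contact_force: [0.1, -0.1, -2.4]
gripper_width: 0.015
```

```bash
python3 - <<'E'
from h import *
st(([.5672,.0716,.173],-65)); wingtop('w23');axis('w23')
E
```

```text
t 14.15 pos [0.5688 0.072  0.1765] rot [-1.80e+02 -1.00e-01 -6.37e+01] F [ 0.1 -0.1 -2.4] Mz [-0.02 -0.06  0.01] w 15.0 j1,6 [26.8 -0.6]
need shift [-0.01  0.04  0.09] turn [-0.01 -0.01  0.16]
wing n 1501 u,v 274.5 200 276 z pct [0.176  0.1771 0.1775 0.1779]
wing dir deg -51.6
axis -55.3 off of C from line mm -1.5
```

Call:
apply_moves(targets=[[[0,0.04,0.09],[0,0,0.95],15],[[0,0,0.02],[0,0,0.95],15],[[0,0,0],[0,0,0.95],15],[[0,0,0],[0,0,0.95],15],[[0,0,0],[0,0,0.95],15]])

```text
time_s: 14.7
tcp_pos: [0.5692, 0.0722, 0.1747]
eef_rot: [-179.7, 0.1, -102.9]
contact_force: [0.9, -0.3, -1.7]
gripper_width: 0.0151
```

```bash
python3 - <<'E'
from h import *
st(([.5672,.0716,.173],-103)); wingtop('w24');axis('w24')
E
```

```text
t 14.7 pos [0.5692 0.0722 0.1747] rot [-1.797e+02  1.000e-01 -1.029e+02] F [ 0.9 -0.3 -1.7] Mz [-0.11 -0.16  0.06] w 15.1 j1,6 [ 26.8 -39.8]
need shift [0.03 0.05 0.04] turn [-0.04  0.02  0.02]
wing n 1531 u,v 274.2 200 276 z pct [0.1755 0.1765 0.177  0.1773]
wing dir deg -91.0
axis 85.1 off of C from line mm 1.5
```

Call:
apply_moves(targets=[[[0.03,0.05,0.04],[-0.03,0.02,0.95],15],[[0,0,0],[0,0,0.95],15],[[0,0,0],[0,0,0.95],15],[[0,0,0],[0,0,0.95],15],[[0,0,0],[0,0,0.95],15]])

```text
time_s: 15.25
tcp_pos: [0.5699, 0.0724, 0.176]
eef_rot: [-179.8, 0.4, -141.3]
contact_force: [0.5, -2.0, -2.2]
gripper_width: 0.015
```

```bash
python3 - <<'E'
from h import *
st(([.5672,.0716,.172],-142)); wingtop('w25');axis('w25')
E
```

```text
t 15.25 pos [0.5699 0.0724 0.176 ] rot [-179.8    0.4 -141.3] F [ 0.5 -2.  -2.2] Mz [-0.46 -0.39  0.02] w 15.0 j1,6 [ 26.8 -78.2]
need shift [0.06 0.03 0.1 ] turn [-0.03  0.05  0.09]
wing n 1557 u,v 274.2 199 276 z pct [0.1752 0.1762 0.1767 0.1771]
wing dir deg -131.6
axis 47.9 off of C from line mm 0.3
```

Call:
apply_moves(targets=[[[0.06,0.03,0.1],[-0.03,0.05,0.95],15],[[0,0,0],[0,0,0.95],15],[[0,0,0],[0,0,0.95],15],[[0,0,0],[0,0,0.95],15],[[0,0,0],[0,0,0.95],15]])

```text
time_s: 15.8
tcp_pos: [0.5696, 0.0716, 0.1744]
eef_rot: [180.0, 0.3, -179.2]
contact_force: [-0.3, -1.2, -1.5]
gripper_width: 0.0147
```

Call:
apply_moves(targets=[[[-0.05,0.03,0.03],[0,0,0.9],15],[[-0.03,0,0],[0,0,0.9],15],[[0,0,0],[0,0,0.9],15],[[0,0,0],[0,0,0.9],15]])

```text
time_s: 16.2
tcp_pos: [0.5711, 0.0709, 0.1738]
eef_rot: [-180.0, 0.1, 152.4]
contact_force: [-0.1, -2.5, -1.9]
gripper_width: 0.0148
```

```bash
python3 - <<'E'
from h import *
st(([.5672,.0716,.172],150)); wingtop('w26');axis('w26')
E
```

```text
t 16.2 pos [0.5711 0.0709 0.1738] rot [-1.800e+02  1.000e-01  1.524e+02] F [-0.1 -2.5 -1.9] Mz [-0.61 -0.2  -0.02] w 14.8 j1,6 [  26.6 -144.4]
need shift [ 0.09 -0.03  0.05] turn [-0.01  0.02  0.3 ]
wing n 1568 u,v 273.9 199 276 z pct [0.1745 0.1755 0.176  0.1763]
wing dir deg 157.7
axis -17.9 off of C from line mm -1.5
```

Call:
apply_moves(targets=[[[0.08,0,0.05],[0,0,0.6],15],[[0,0,0],[0,0,0],12],[[0,0,0],[0,0,0],8],[[0,0,0],[0,0,0],5],[[0,0,0],[0,0,0],5]], squeeze=20)

```text
time_s: 16.75
tcp_pos: [0.5685, 0.0719, 0.1726]
eef_rot: [-179.9, 0.2, 148.6]
contact_force: [0.2, -2.0, -0.3]
gripper_width: 0.0121
```

```bash
python3 - <<'E'
from h import *
st(([.5672,.0716,.172],150)); wingtop('w27');axis('w27')
c=cap('side','side3');w=c['img'][150:290,220:360];cv2.imwrite('pics/c.png',cv2.resize(w,None,fx=4,fy=4,interpolation=2))
E
```

```text
t 16.75 pos [0.5685 0.0719 0.1726] rot [-179.9    0.2  148.6] F [ 0.2 -2.  -0.3] Mz [-0.41  0.04 -0.01] w 12.1 j1,6 [  26.9 -148.4]
need shift [ 0.02 -0.02  0.01] turn [-0.01  0.02 -0.17]
wing n 1398 u,v 278.5 203 276 z pct [0.1744 0.1754 0.1759 0.1762]
wing dir deg 145.6
axis -31.5 off of C from line mm -1.0
```

View pics/w27.png

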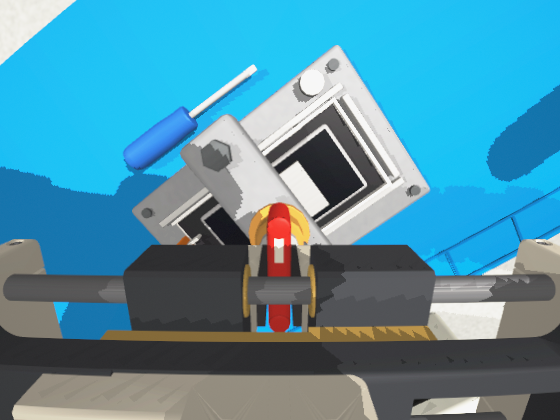

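View pics/c.png

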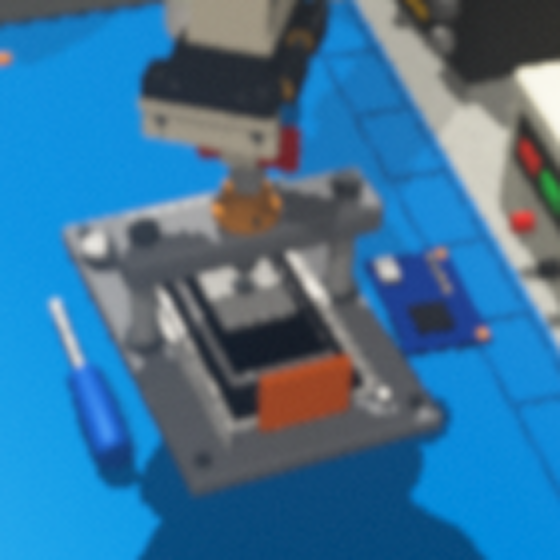

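Call:
apply_moves(targets=[[[0,0,0],[0,0,0],5],[[0,0,0],[0,0,0],5],[[0,0,0],[0,0,0],5]])

```text
time_s: 17.15
tcp_pos: [0.5685, 0.0719, 0.1726]
eef_rot: [-179.9, 0.2, 148.6]
contact_force: [-0.4, -1.1, -1.6]
gripper_width: 0.0118
```

```bash
python3 - <<'E'
from h import *
st(); wingtop('w28'); st(); print(r.close_job())
E
```

```text
t 17.15 pos [0.5685 0.0719 0.1726] rot [-179.9    0.2  148.6] F [-0.4 -1.1 -1.6] Mz [-0.46 -0.02 -0.05] w 11.8 j1,6 [  26.9 -148.3]
wing n 1400 u,v 278.5 203 276 z pct [0.1744 0.1754 0.1758 0.1762]
wing dir deg 145.6
t 17.2 pos [0.5685 0.0719 0.1726] rot [-179.9    0.2  148.6] F [-0.3 -1.1 -2.2] Mz [-0.45  0.02  0.02] w 11.7 j1,6 [  26.9 -148.3]
the job is handed in; nothing more can be done
None
```

The tray is home and the spindle is started about one turn into its thread. I handed the job in at 17.2 s, with the fingers still gripping the handle.

- **Tray:** I pushed it with closed fingers until the stop answered with about 39 N. The final side picture shows it still home. That push came close to the 40 N limit, though that limit is stated for the arm and gripper body, and here it was the fingers.
- **Drop:** Turned backwards with loose fingers, the handle climbed about 0.7 mm. It then dropped 3.8 mm, about 105° (1.85 rad) back from where it started.
- **Forward turn:** I turned it forwards about 355° by the camera, with one regrasp half a turn on. It sank 3.7 mm more, so I put the spindle height at about -7.7 mm, inside the -9.2 to -6.4 mm window.
- **Grip:** The grip is set to 20 N and the jaws stopped on the 12 mm handle. The arm and the handle did not move between the last two looks.
- **Bystanders:** The final pictures show the screwdriver, spare pad and circuit board in place. I did not measure the others at the end, but the arm did not work near them.

Two checks did not agree exactly. During the forward turn the sink ran 0.2 to 0.3 mm less than the pitch predicts, though the end height agrees. Estimates of the handle's angle differed by a few degrees between methods.

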